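# Load the blue reagent cassette past the analyser's pawl

### The arm

A 6-joint arm with a two-finger parallel gripper is mounted at the origin on the work surface. World frame = base frame: x ahead of the robot, y to its left, z up, the work surface at z = 0. Lengths are in mm, angles in rad, forces in N, time in s.
With the tool pointing down it reaches from about 275 to 875 mm from the base axis. Payload 12.5 kg.
Tool frame: the origin (TCP) lies between the finger pads; the fingertips stand 11 mm ahead of it and the grasp point (between the pads) lies 8 mm behind it; z points along the fingers, y is the line along which they close (so a half turn about z gives the same grasp; the last joint's range is limited). The gripper opens to 85 mm and grips with 20 to 120 N. Pads are 22 mm wide; open, the fingers measure 114 mm over their backs; the gripper's body (76 mm by 85 mm) begins 54 mm behind the grasp point. The pads swing forward as they close: fully open they stand 13 mm farther back than shut.
Start: joints at [-0.085, 0.351, 1.652, -0, 1.139, -0.085], TCP at [549.986, 0.027, 217.69] pointing down, gripper open.
Joint ranges: [-2.75, 2.75], [-0.79, 2.1], [0.01, 2.65], [-1.57, 4.71], [0.07, 3.14], [-2.87, 2.87]. Speed limits (rad/s): [2.22, 2.22, 2.79, 3.14, 3.14, 3.14].

### API

Orientations are given as a unit quaternion [x, y, z, w].
In Python, from bench import env gives the robot as it stands.
- The arm moves only by the shell command python3 -m pendant 'ROWS'. ROWS is JSON, a list of rows, each a list of 3 entries, a list of its own where there are three numbers: the shift along the tool's x, y, z in m, then the turn, a rotation vector about the tool's x, y, z in degrees, then the finger opening in m, from 0 to 0.0854. In form: [[[x, y, z], [wx, wy, wz], hand], ...]. A call has 1 to 5 rows; each row is the pose to reach, as a shift and turn from the pose commanded when the call began, along the tool's axes at that moment; what a row does not reach only later rows make up. A row lasts 1/10 s, in which the tool goes at most 50 mm and 8.59 degrees, less where a joint would pass 70% of its speed; a pose out of reach is approached as far as the arm can. A call with a gripper value outside its range is refused whole. The fingers move at their own pace and stop on an object; the grip force is fixed at half the most. Time passes only in rows, so rows that repeat a pose let the fingers close. It gives the time, the measured TCP pose, the force, the opening and the grip force at its end, in the units of the state.
- env.sense(): the state, without advancing time (a new reading comes with each control period).
- env.read_camera(name): name is "scene" or "side" or "wrist"; returns (picture, depth): 400x640x3 uint8, blue, green, red; 400x640 float32, mm along the optical axis (not along the pixel's ray), 0 where there is no reading.
- env.get_calibration(name): a dict with "mtx" (3x3 intrinsics, pixels), "eye" and "rotation" of the camera in the world. Camera axes: x right, y down, z forward; pixel columns grow to the right and rows downward; lengths in mm; the calibration is good to about 2 mm. A picture is of the moment at which its call begins: read the wrist's pose just before it. get_calibration takes no time and is no camera call; for the wrist camera it gives the pose at the moment of the call.
- env.finish_job(): hands the job in; it is judged then, once.
The state is a dict: "t": time; "q": joint angles; "joint_vel": joint speeds; "joint_torque": joint torques, N m; "eef_pos": TCP position; "tcp_rot": TCP orientation; "ft_force": force on the tool from outside, world axes, zero at the start; "torque": the same for the moment, N m; "grip_width": finger opening in mm; "grip_force": force on a finger pad.
Only numpy, scipy, OpenCV 4.12 (cv2) and the standard library are available. Lean on these libraries where they do the work, as an engineer would, in place of code of your own. Each camera call takes 0.05 s, during which the arm holds its last target. There are 200 camera calls.

### The job

Load the fresh, blue-capped reagent cassette into the analyser, keeping it upright: set it down on the open loading shelf, nose towards the clear hood and short of the red sprung pawl, and let go. Then push it in by its blue handle, as far as it goes, so that the pawl clicks in behind it, draw it back until it rests against the pawl, and let go. Leave the orange-capped spent cassette and everything else on the bench where they are.

Things in the scene. Friction and masses are not known exactly. Their poses are not given: they have to be found in the camera images.
- cassette: fresh reagent cassette, loose, upright, about 0.35 kg: white box body 120 long (x) x 40 wide (y) x 60 mm high, three flat blue caps 6 mm high on top, blue side labels, blue handle behind. Origin: centre of the body's underside; x points to the nose (end without handle), z up. Best lifted by the body, across its 40 mm width: the handle is far from the centre of mass
- rear (a point): centre of the cassette body's flat rear face (cassette frame x = -60, z = 30 mm), the face the pawl catches. From it a low tail, 12 mm wide, 10 to 32 mm above the underside, runs back to x = -127 mm; the face stands out 14 mm on either side of the tail
- handle (a point): on the blue handle, an upright fin on the cassette's tail: 24 mm long (x), 14 mm wide (y), from 20 to 92 mm above the cassette's underside. This point: the fin's centre, 72 mm above the underside (cassette frame x = -115, z = 72 mm), a good height to grip across the 14 mm
- spent: spent cassette: same shape, size, origin and axes as the fresh one, but grey body with orange caps, labels and handle. To be left alone
- loader: analyser with its straight, level loading lane, fixed on the bench, placed differently each time. Origin on the bench, on the lane's centre line, in the plane of the pawl's stop face; x = loading direction (in), y towards the pawl's side, z up. Lane floor 10 mm above the bench, x = -270 to +140 mm. Resting against the pawl, the cassette's origin is at x = +60 mm; at the end stop, at +80 mm
- shelf (a point): on the floor of the open loading shelf (loader frame -120, 0, 10 mm): a cassette set down with its origin here is clear of the pawl. The shelf, x = -270 to +10 mm, is open above; 46 mm wide between aluminium walls 24 mm above the bench (14 above the floor), with outward-flared lips rising to 36 mm, about 60 mm apart at the top
- stop (a point): on the lane's centre line and floor, in the plane of the pawl's stop face (loader frame 0, 0, 10 mm)
- hood (a point): upper edge of the clear plastic hood's mouth (loader frame 10, 0, 91 mm). The hood covers the lane from x = +10 to +140 mm; inside it is 56 mm wide and its underside is 88 mm above the bench
- housing (a point): top edge of the white analyser housing's face (loader frame 140, 30, 140 mm). This face is the end stop that halts the cassette's nose at x = +140 mm. The housing spans x = 140 to 420, y = -110 to +170 mm, 140 mm high, with a screen rising to 260 mm at y above 0
- pawl (a joint): angle of the red sprung pawl on the lane's +y side, upright pivot at loader frame x = -40, y = +32 mm, 12 to 28 mm above the bench. 0 rad: sprung into the lane, tip at x = 0, y = 10.5 mm; about 0.35 while a cassette passes. Spring 2 to 4 N at the tip; passing needs under 10 N of push. It snaps to 0 once the cassette's rear face is past and then blocks its return
- beaker: glass beaker, 68 mm across, 90 mm high, origin under its centre; to be left alone
- tip_box: box of pipette tips, 120 x 85 x 70 mm high, origin under its centre; to be left alone
- pipette: white pipette lying on the bench, about 235 mm long along its x, 26 mm high; to be left alone
- calculator: flat black calculator, 70 x 100 x 20 mm high, origin under its centre; to be left alone

How it is judged (in metres and radians):
On the way, in this order (a step that is already met when the one before it is completed fails the run):
1. the blue cassette stands on the loading shelf between the walls, before the pawl (origin 210 to 65 mm short of the stop face), nose inwards, let go (x of cassette in the frame of loader between -0.21 and -0.065 m and x of handle in the frame of loader below -0.15 m and contact force between the fingers and cassette below 0.2 N and linear speed of cassette below 0.02 m/s and y of cassette in the frame of loader between -0.007 and 0.007 m and z of cassette in the frame of loader between 0.006 and 0.014 m and angle between the x axis of cassette and the x axis of loader, either way round below 0.1 rad and angle between cassette's own z axis and vertical below 0.06 rad), for 0.2 s.
2. the cassette has been pushed well past the pawl (its rear face 8 mm or more beyond the stop face) and the pawl has sprung in behind it (x of cassette in the frame of loader above 0.068 m and value of joint pawl below 0.08 rad and y of cassette in the frame of loader between -0.007 and 0.007 m and z of cassette in the frame of loader between 0.006 and 0.014 m and angle between the x axis of cassette and the x axis of loader, either way round below 0.1 rad and angle between cassette's own z axis and vertical below 0.06 rad), for 0.1 s.
At the end, for the whole second after the job is handed in: the blue cassette lies in the lane under the hood, upright and in line (within 0.1 rad, 7 mm sideways), its rear face resting against the shut pawl (origin 60 mm past the stop face, within about 4 mm), released and at rest; the pawl is sprung in (below 0.08 rad) (x of cassette in the frame of loader between 0.0555 and 0.064 m and x of handle in the frame of loader below 0 m and value of joint pawl below 0.08 rad and linear speed of cassette below 0.01 m/s and contact force between the fingers and cassette below 0.2 N and y of cassette in the frame of loader between -0.007 and 0.007 m and z of cassette in the frame of loader between 0.006 and 0.014 m and angle between the x axis of cassette and the x axis of loader, either way round below 0.1 rad and angle between cassette's own z axis and vertical below 0.06 rad); the robot touches nothing.
It fails at once if the blue cassette is tipped more than 25 degrees (angle between cassette's own z axis and vertical above 0.44 rad).
It fails at once if the spent cassette is moved more than 20 mm (distance of spent from where it was at the start of the episode above 0.02 m).
It fails at once if another thing on the bench is moved more than 30 mm (distance of any of beaker, tip_box, pipette, calculator from where it was at the start of the episode above 0.03 m).
It also fails if it takes over 54 s, if anything falls off the work surface, if the arm or the gripper's body presses on something with over 40 N, if the wrist force passes 120 N, or if a joint passes its speed limit or range.

## Working session

There is one attempt and no reset: what is moved stays moved. The work goes in short steps, Python scripts to look and compute and a shell command to move; the robot and the scene stay as the last step left them, time stands still between calls to the robot, and variables do not carry over. Pictures are saved under pics/ and viewed, at most 10 in all, crops included, and the job is handed in when it is done.

```bash
mkdir -p pics; cat > h.py <<'E'
import numpy as np,cv2
from bench import env
from scipy.spatial.transform import Rotation as R
def snap(n):
    c=env.get_calibration(n); p,d=env.read_camera(n)
    return p,d,{k:np.array(c[k],float) for k in('mtx','eye','rotation')}
def ray(c,u,v):
    return c['rotation']@np.linalg.solve(c['mtx'],[u,v,1.])
def onplane(c,u,v,z):
    r=ray(c,u,v); return c['eye']+r*(z-c['eye'][2])/r[2]
def cloud(d,c):
    v,u=np.indices(d.shape); K=c['mtx']
    P=np.stack([(u-K[0,2])/K[0,0]*d,(v-K[1,2])/K[1,1]*d,d],-1)
    return P@c['rotation'].T+c['eye']
E
python3 - <<'E'
from h import *
for n in('scene','side'):
    p,d,c=snap(n); cv2.imwrite(f'pics/{n}0.png',p); np.savez(f'{n}0.npz',p=p,d=d,**c); print(n,c)
print(env.sense())
E
```

```text
scene {'mtx': array([[452.13142988,   0.        , 321.07775825],
       [  0.        , 452.13142988, 190.45881624],
       [  0.        ,   0.        ,   1.        ]]), 'eye': array([1061.81437459,  727.06727296,  698.41444926]), 'rotation': array([ 0.31953071,  0.83027041, -0.42843241, -0.15810393])}
side {'mtx': array([[402.51137815,   0.        , 320.29758908],
       [  0.        , 402.51137815, 195.71232587],
       [  0.        ,   0.        ,   1.        ]]), 'eye': array([ 387.86941882, -612.97418474,  861.73513946]), 'rotation': array([ 0.92437114, -0.05107238,  0.0314197 , -0.37675246])}
{'t': 0.1, 'q': array([-8.46091050e-02,  3.51191927e-01,  1.65232736e+00,  8.11693606e-06,
        1.13910137e+00, -8.46269675e-02]), 'joint_vel': array([ 0.00027211, -0.00061178, -0.00155371,  0.00112552, -0.00106919,
        0.00217121]), 'joint_torque': array([ 7.48983075e-04, -5.06837368e+01, -2.91875267e+01, -4.43532826e-05,
        2.64409253e-03,  5.99887670e-06]), 'eef_pos': array([5.49703200e+02, 4.78002611e-02, 2.17219462e+02]), 'tcp_rot': array([ 7.07101574e-01,  7.07111801e-01, -3.28619400e-04, -3.95248779e-04]), 'ft_force': array([0.32657141, 0.30590376, 0.61986312]), 'torque': array([ 0.00193395,  0.00165058, -0.00815291]), 'grip_force': 0.0, 'grip_width': 84.8730429249886}
```

View pics/scene0.png

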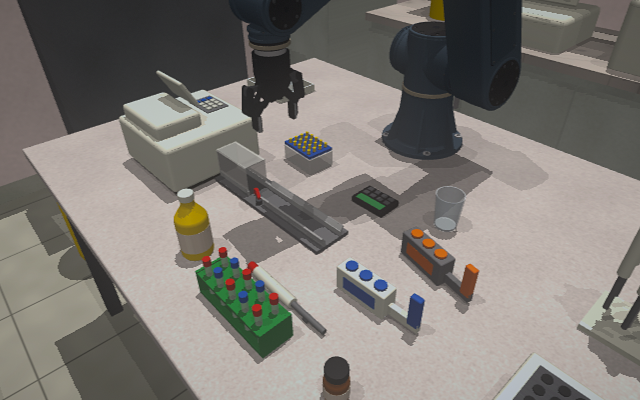

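View pics/side0.png

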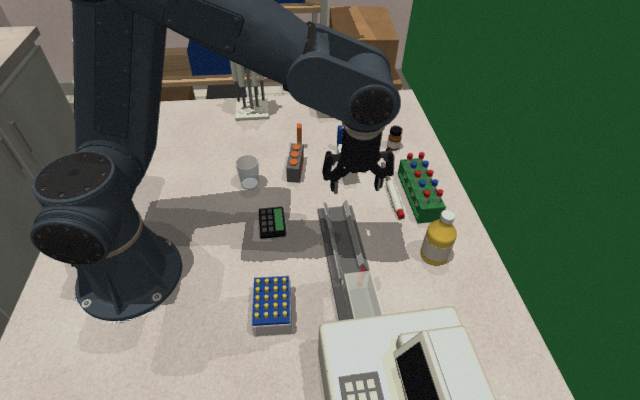

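Scene view: fresh cassette at about (367,285), nose up-left, handle (416,312). The lane runs from (330,240) to the hood at (240,165), with the red pawl at (257,195). The spent cassette is at (430,255).

```bash
sed -i "s/^    return p,d,.*/    c={k:np.array(c[k],float) for k in('mtx','eye','rotation')}; c['rotation']=R.from_quat(c['rotation']).as_matrix(); return p,d,c/" h.py
cat > m.py <<'E'
from h import *
for n in('scene','side'):
    z=np.load(n+'0.npz'); p,d=z['p'],z['d']; c=dict(mtx=z['mtx'],eye=z['eye'],rotation=R.from_quat(z['rotation']).as_matrix())
    P=cloud(d,c); H=cv2.cvtColor(p,cv2.COLOR_BGR2HSV)
    print(n,'bench z',np.median(P[...,2][(d>0)&(abs(P[...,2])<15)]))
    def comps(m,lab,zs,amin=8):
        k,l,s,ce=cv2.connectedComponentsWithStats(m.astype(np.uint8))
        for i in range(1,k):
            if s[i,4]>=amin:
                q=np.median(P[l==i],0); print(lab,ce[i].round(1),s[i,4],'depth',q.round(0),'plane',onplane(c,*ce[i],zs).round(1)[:2])
    inb=(P[...,0]>250)&(P[...,0]<1000)&(abs(P[...,1])<450)
    blue=(H[...,0]>100)&(H[...,0]<130)&(H[...,1]>140)&(H[...,2]>60)&inb
    comps(blue&(P[...,2]>62)&(P[...,2]<72),'cap',66); comps(blue&(P[...,2]>84)&(P[...,2]<98),'handletop',92,3)
    org=(H[...,0]>3)&(H[...,0]<18)&(H[...,1]>140)&inb
    comps(org&(P[...,2]>62)&(P[...,2]<72),'ocap',66); comps(org&(P[...,2]>84)&(P[...,2]<98),'ohandle',92,3)
    red=((H[...,0]<6)|(H[...,0]>174))&(H[...,1]>120)&inb
    comps(red&(P[...,2]<45),'red',28,4)
    # lane lips
    roi=np.zeros(d.shape,np.uint8)
    poly=[(205,160),(240,138),(355,232),(320,258)] if n=='scene' else [(312,205),(355,197),(392,318),(330,325)]
    cv2.fillPoly(roi,[np.array(poly)],1)
    for lo,hi in((6,14),(20,28),(29,41),(80,96)):
        Q=P[(roi>0)&(P[...,2]>lo)&(P[...,2]<hi)&(d>0)]
        if len(Q)<20: continue
        r=cv2.minAreaRect(Q[:,:2].astype(np.float32)); print('lane',lo,hi,len(Q),cv2.boxPoints(r).round(0).tolist())
    np.save(n+'P.npy',P)
E
python3 m.py
```

```text
scene bench z -0.3007513024773516
cap [351.4 265. ] 85 depth [602. 290.  66.] plane [602.5 290.9]
cap [365.6 274.2] 91 depth [600. 326.  66.] plane [599.8 326.5]
cap [380.5 284.4] 98 depth [598. 362.  66.] plane [598.2 362.9]
handletop [236.3 259. ] 3 depth [774. 155.  98.] plane [771.8 149.7]
handletop [220.3 269. ] 3 depth [811. 157.  98.] plane [808.4 151.9]
handletop [257.  281.7] 3 depth [779. 228.  98.] plane [776.2 223.9]
handletop [242.  295.5] 4 depth [817. 237.  98.] plane [814.3 232.8]
handletop [416.6 297.9] 62 depth [594. 440.  92.] plane [594.5 440.5]
ocap [417.  232.9] 80 depth [433. 317.  66.] plane [433.4 317.2]
ocap [428.5 242.9] 87 depth [440. 352.  65.] plane [440.7 352.7]
ocap [440.6 253.2] 95 depth [447. 387.  65.] plane [447.6 387.8]
red [256.9 192.5] 49 depth [566. -85.  27.] plane [570.5 -78.8]
red [251.6 265.4] 62 depth [725. 119.  21.] plane [728.2 126.1]
lane 6 14 2134 [[488.0, 170.0], [500.0, -252.0], [602.0, -249.0], [590.0, 173.0]]
lane 20 28 593 [[446.0, 168.0], [451.0, -247.0], [589.0, -245.0], [583.0, 170.0]]
lane 29 41 654 [[450.0, 169.0], [456.0, -
[... 791 characters left out ...]
5 depth [431. 314.  64.] plane [431.6 311.9]
ohandle [298. 127.] 3 depth [457. 449.  92.] plane [457.2 448. ]
ohandle [429. 191.] 3 depth [787. 118.  97.] plane [789.4 122.8]
ohandle [428.2 195.5] 4 depth [783. 108.  90.] plane [782.1 106.2]
red [400.  213.7] 54 depth [719. 112.  18.] plane [714.1 104.6]
red [362.5 269.2] 12 depth [575. -65.  27.] plane [574.2 -66. ]
lane 6 14 2161 [[488.0, 169.0], [499.0, -183.0], [600.0, -180.0], [589.0, 172.0]]
lane 20 28 265 [[511.0, 169.0], [518.0, -185.0], [589.0, -184.0], [583.0, 170.0]]
lane 29 41 432 [[503.0, 167.0], [514.0, -194.0], [585.0, -192.0], [574.0, 170.0]]
lane 80 96 1316 [[516.0, -112.0], [518.0, -224.0], [583.0, -222.0], [580.0, -110.0]]
```

```bash
python3 - <<'E'
import cv2
a=cv2.imread('pics/scene0.png')[125:335,200:440]; cv2.imwrite('pics/crop.png',cv2.resize(a,None,fx=2.8,fy=2.8,interpolation=cv2.INTER_CUBIC)[:600])
E
```

```text
(no output)
```

View pics/crop.png

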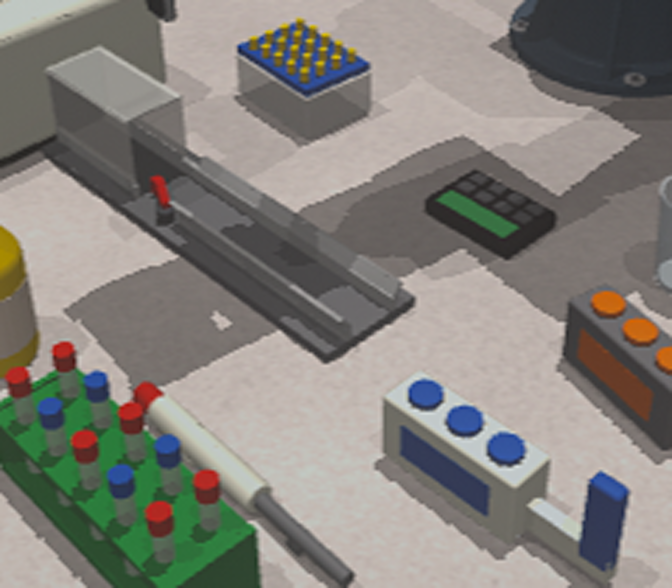

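Crop: the lane is clear from its open end at about (372,325) up to the pawl. Its walls and lips are visible, and the pipette is well away. The tool is already over the lane, so I'll use the wrist camera to refine.

```bash
cat > m2.py <<'E'
from h import *
p,d,c=snap('wrist'); cv2.imwrite('pics/wrist0.png',p); P=cloud(d,c); np.savez('wrist0.npz',p=p,P=P)
ss={'wrist':P,'scene':np.load('sceneP.npy'),'side':np.load('sideP.npy')}
u=np.array([.0285,-1]);u/=np.linalg.norm(u); v=np.array([-u[1],u[0]])
o=np.array([545.,0])
for n,P in ss.items():
    Q=P.reshape(-1,3); xy=Q[:,:2]-o; s=xy@u; w=xy@v
    for a,b in((-160,-90),(-90,-20),(-20,50)):
        m=(s>a)&(s<b)&(abs(w)<60)
        for lo,hi in((8,14),(21,26),(31,38)):
            k=m&(Q[:,2]>lo)&(Q[:,2]<hi)
            if k.sum()>10: print(n,(a,b),(lo,hi),np.histogram(w[k],np.arange(-60,61,5))[0])
E
python3 m2.py
```

```text
wrist (-160, -90) (8, 14) [  0  80 268 276   1   0   0 282 272 275 276 264 281 271 286 260  96   0
   0 253 293 179   0   0]
wrist (-160, -90) (21, 26) [  0   0   0   0   0   0 174  28   0   0   0   0   0   0   0   0 176   0
   0   0   0   0   0   0]
wrist (-160, -90) (31, 38) [  0   0   0   0 120 345   3   0   0   0   0   0   0   0   0   0   0 233
 248   0   0   0   0   0]
wrist (-90, -20) (8, 14) [  0  76 240 235   3   0   0 256 232 245 235 245 235 234 229 238  69   0
   0 232 259 158   0   0]
wrist (-90, -20) (21, 26) [  0   0   0   0   0   0 141  31   0   0   0   0   0   0   0   0 169   0
   0   0   0   0   0   0]
wrist (-90, -20) (31, 38) [  0   0   0   0 104 289   4   0   0   0   0   0   0   0   0   0   0 182
 197   0   0   0   0   0]
wrist (-20, 50) (8, 14) [  0  69 192 203   3   0   0 210 190 200 199 191 190 193 205 197  59   0
   0 191 192 148   0   0]
wrist (-20, 50) (21, 26) [  0   0   0   0   0   0 127  20   0   0   0   0   0   0   0   0 132   1
   0   0   0   0   0   0]
wrist (-20, 50) (31, 38) [  0   0   0   0  87 248   0   0   0   0   0   0   0   0   0   0   0 162
 180
[... 1106 characters left out ...]
0  0  0  0]
side (-160, -90) (31, 38) [ 0  0  0  0 10 29  0  0  0  0  0  0  0  0  0  0  0 23 23  0  0  0  0  0]
side (-90, -20) (8, 14) [ 0  6 26 28 19 12  0  6 28 29 27 28 25 28 22 33 15  0  0  3 28 21  0  0]
side (-90, -20) (21, 26) [ 0  0  0  0  0  0  9  4  0  0  0  0  0  0  0  0 20  2  0  0  0  0  0  0]
side (-90, -20) (31, 38) [ 0  0  0  0  9 30  2  0  0  0  0  0  0  0  0  0  0 27 25  0  0  0  0  0]
side (-20, 50) (8, 14) [ 0  7 38 32 28 21  0 10 30 29 31 33 37 28 36 29 23  2  0  5 30 24  0  0]
side (-20, 50) (21, 26) [ 0  0  0  0  0  0 12  6  0  0  0  0  0  0  0  0 25  0  1  0  0  0  0  0]
side (-20, 50) (31, 38) [ 0  0  0  0 14 38  1  0  0  0  0  0  0  0  0  0  0 30 29  0  0  0  0  0]
```

View pics/wrist0.png

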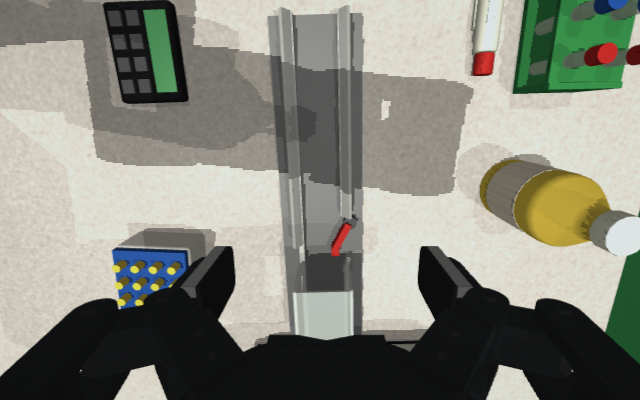

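Wrist view: the lane lies almost straight in view (columns ~270–360), pawl tip at about (337,253), hood mouth at row ~290. I'll fit the lane line now.

```bash
cat > m3.py <<'E'
from h import *
W=np.load('wrist0.npz'); P=W['P']; p=W['p']
u=np.array([.0285,-1]);u/=np.linalg.norm(u); v=np.array([-u[1],u[0]]); o=np.array([545.,0])
for n,P in {'wrist':P,'scene':np.load('sceneP.npy')}.items():
    Q=P.reshape(-1,3); xy=Q[:,:2]-o; s=xy@u; w=xy@v
    S=[];C=[]
    for a in range(-160,70,10):
        k=(s>a)&(s<a+10)&(abs(w)<45)&(Q[:,2]>30)&(Q[:,2]<39)
        L=w[k&(w<0)];Rr=w[k&(w>0)]
        f=(s>a)&(s<a+10)&(abs(w)<30)&(Q[:,2]>8)&(Q[:,2]<13)
        if len(L)>5 and len(Rr)>5 and f.any(): S.append(a+5);C.append([L.min(),Rr.max(),L.max(),Rr.min(),w[f].min(),w[f].max()])
    C=np.array(C); print(n,'lips(minL,maxR,maxL,minR,floor)',np.median(C,0).round(1))
    for i in((0,1),(2,3)):
        cen=C[:,i].mean(1); g=np.polyfit(S,cen,1); print('centre fit w=',g.round(4))
    k=(abs(w)<50)&(Q[:,2]>6)&(Q[:,2]<13); print('start s',np.percentile(s[k],[.2,1]).round(1))
    k=(abs(w)<22)&(Q[:,2]>84)&(Q[:,2]<95)&(s>60)&(s<200); print('hood s',np.percentile(s[k],[1,5]).round(1) if k.any() else 0)
E
python3 m3.py
```

```text
wrist lips(minL,maxR,maxL,minR,floor) [-36.8  33.  -29.3  26.  -24.7  21.2]
centre fit w= [ 5.0000e-04 -1.8248e+00]
centre fit w= [-0.003  -1.8188]
start s [-168.8 -166.8]
hood s [110.4 111.4]
scene lips(minL,maxR,maxL,minR,floor) [-35.9  33.6 -28.7  30.2 -26.6  29.4]
centre fit w= [ 0.     -1.3641]
centre fit w= [0.0027 1.1116]
start s [-170.1 -169. ]
hood s [109.4 112.2]
```

```bash
python3 -m pendant '[[[0.045,0.01,0],[0,0,0],0.0854],[[0.09,0.02,0],[0,0,0],0.0854],[[0.135,0.03,0],[0,0,0],0.0854],[[0.18,0.04,0],[0,0,0],0.0854],[[0.22,0.05,0],[0,0,0],0.0854]]'
cat > m4.py <<'E'
from h import *
s=env.sense(); print(s['eef_pos'],s['tcp_rot'],s['t'])
p,d,c=snap('wrist'); cv2.imwrite('pics/wrist1.png',p); P=cloud(d,c); H=cv2.cvtColor(p,cv2.COLOR_BGR2HSV)
blue=((H[...,0]>100)&(H[...,0]<130)&(H[...,1]>140)&(H[...,2]>50)&(P[...,2]>60)&(P[...,0]<660)).astype(np.uint8)
k,l,st,ce=cv2.connectedComponentsWithStats(blue)
for i in range(1,k):
    if st[i,4]>20:
        z=np.median(P[l==i][:,2]); print(ce[i].round(1),st[i,4],P[l==i].mean(0).round(1),onplane(c,*ce[i],66).round(1))
m=(P[...,2]>57)&(P[...,2]<69)&(abs(P[...,0]-600)<60)&(abs(P[...,1]-326)<90)&(d>0)
r=cv2.minAreaRect(P[m][:,:2].astype(np.float32)); print(r,cv2.boxPoints(r).round(1).tolist())
E
python3 m4.py
```

```text
t: 0.65
eef_pos: [599.9, 222.2, 217.4]
tcp_rot: [0.707, 0.707, -0.0, -0.0]
ft_force: [0.3, -0.1, 0.5]
grip_width: 85.4
grip_force: 0.0
[599.94085135 222.220774   217.42764378] [ 7.06955602e-01  7.07257899e-01 -1.56524772e-04 -1.26620789e-04] 0.65
[321.7  30. ] 623 [596.7 362.6  65.8] [596.7 362.6  66. ]
[323.8  72.3] 558 [598.5 327.   67. ] [598.5 327.1  66. ]
[325.8 112. ] 496 [600.3 291.6  66.1] [600.3 291.6  66. ]
((598.7821044921875, 326.6231689453125), (39.67219161987305, 119.32611846923828), 3.0389113426208496) [[575.7999877929688, 385.20001220703125], [582.0999755859375, 266.0], [621.7999877929688, 268.1000061035156], [615.4000244140625, 387.29998779296875]]
```

View pics/wrist1.png

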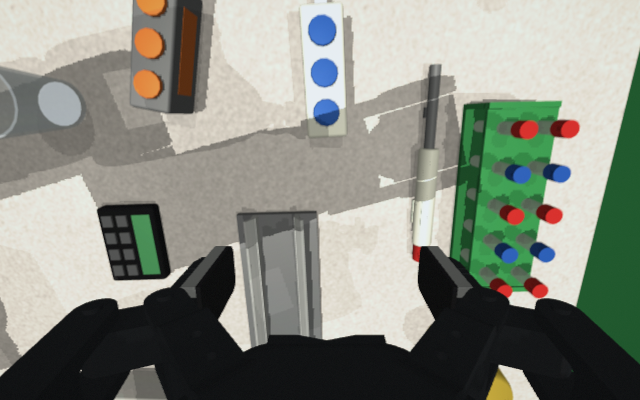

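Wrist view: three blue caps at (322,30), (324,72), (326,112), with clear space on both sides. Cassette centre is (598.7, 326.7), turned about 3°.

```bash
python3 -m pendant '[[[0.035,0,0.035],[0,0,-1.5],0.0854],[[0.07,-0.001,0.07],[0,0,-3],0.0854],[[0.1045,-0.0012,0.1],[0,0,-3],0.0854],[[0.1045,-0.0012,0.135],[0,0,-3],0.0854],[[0.1045,-0.0012,0.171],[0,0,-3],0.0854]]'
python3 -m pendant '[[[0,0,0],[0,0,0],0.0854],[[0,0,0],[0,0,0],0.03],[[0,0,0],[0,0,0],0.03],[[0,0,0],[0,0,0],0.03],[[0,0,0],[0,0,0],0.03]]'
```

```text
t: 1.2
eef_pos: [598.3, 325.5, 45.1]
tcp_rot: [0.688, 0.726, -0.0, -0.0]
ft_force: [0.7, -0.4, -0.1]
grip_width: 85.5
grip_force: 0.0
t: 1.7
eef_pos: [599.5, 324.7, 48.3]
tcp_rot: [0.688, 0.725, 0.001, 0.0]
ft_force: [-0.4, -1.0, -0.6]
grip_width: 29.9
grip_force: 0.0
```

```bash
python3 - <<'E'
from h import *
print(env.sense())
p,d,c=snap('scene'); cv2.imwrite('pics/s1.png',cv2.resize(p[200:360,280:500],None,fx=3,fy=3))
E
```

```text
{'t': 1.7, 'q': array([4.28107049e-01, 7.74428757e-01, 1.39484356e+00, 2.48964720e-05,
       9.70176515e-01, 3.75973070e-01]), 'joint_vel': array([ 0.00200934,  0.00716194,  0.00640908,  0.00025811, -0.00304575,
        0.00013593]), 'joint_torque': array([-1.81388349e-02, -6.97055197e+01, -2.60746586e+01, -1.73158455e-04,
        1.88005455e-03, -2.71098934e-04]), 'eef_pos': array([599.4602876 , 324.67190483,  48.25707373]), 'tcp_rot': array([6.88441201e-01, 7.25291365e-01, 9.97950624e-04, 3.91403738e-04]), 'ft_force': array([-0.39656812, -0.96707582, -0.55961217]), 'torque': array([-0.01102944,  0.00699372, -0.01105922]), 'grip_force': 0.0, 'grip_width': 29.893011453492626}
```

View pics/s1.png

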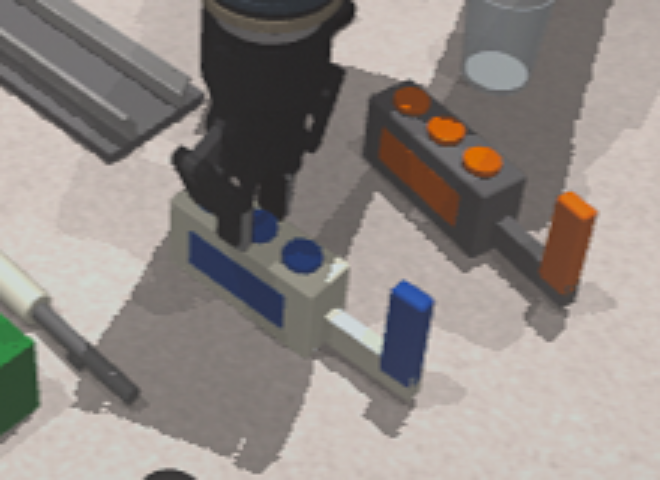

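Scene crop: cassette is still upright and in place, but the fingers closed above its top instead of around it. I'll measure the fingertip height from depth.

```bash
python3 - <<'E'
from h import *
for n in('scene','side','wrist'):
    p,d,c=snap(n); P=cloud(d,c); H=cv2.cvtColor(p,cv2.COLOR_BGR2HSV)
    b=(d>0)&(P[...,0]>560)&(P[...,0]<640)&(abs(P[...,1]-325)<30)&(P[...,2]>20)
    dark=b&(p.max(2)<50)
    print(n,dark.sum(),np.percentile(P[dark][:,2],[0,2,5,20]) if dark.any() else 0)
    for lo in range(30,90,10):
        k=dark&(P[...,2]>lo)&(P[...,2]<lo+10)
        if k.sum()>3: print(lo,k.sum(),P[k].min(0).round(),P[k].max(0).round())
    if n=='scene':
        k=b&(P[...,2]<64)&(P[...,2]>57)&(p.min(2)>90); print('white top z',np.median(P[k][:,2]))
print(env.sense()['eef_pos'])
E
```

```text
scene 1576 [ 63.7449166   72.09304497  81.35688048 120.08662037]
60 19 [583. 313.  64.] [587. 333.  69.]
70 53 [583. 315.  70.] [629. 334.  80.]
80 55 [583. 314.  80.] [630. 334.  90.]
white top z 59.418225542188566
side 700 [ 20.91769146  46.65704258  74.12543614 112.35959045]
30 4 [578. 296.  32.] [580. 344.  35.]
60 10 [575. 312.  60.] [625. 334.  69.]
70 21 [573. 312.  70.] [628. 328.  80.]
80 20 [572. 310.  80.] [626. 328.  90.]
wrist 27388 [ 61.15338947  78.06645852  92.8227924  114.72158956]
60 173 [572. 316.  61.] [626. 337.  70.]
70 482 [571. 315.  70.] [628. 337.  80.]
80 589 [571. 315.  80.] [628. 337.  90.]
[598.91839196 324.55494298  47.10167446]
```

```bash
python3 - <<'E'
from h import *
W=np.load('wrist0.npz');P=W['P'];p=W['p']
k=(p.max(2)<60)&(P[...,2]>150)&(P[...,2]<400)&(abs(P[...,1])<40)
print('open, tcp z 217.2: finger min z',np.percentile(P[k][:,2],[0,.5,2]),)
for lo in range(190,260,10):
    q=k&(P[...,2]>lo)&(P[...,2]<lo+10)
    if q.sum()>5: print(lo,q.sum(),P[q].min(0).round(),P[q].max(0).round())
P=np.load('sceneP.npy');z=np.load('scene0.npz');p=z['p']
k=(P[...,2]>150)&(P[...,2]<300)&(abs(P[...,0]-550)<80)&(abs(P[...,1])<40)&(p.max(2)<90)
print('scene',np.percentile(P[k][:,2],[0,.5,2]))
E
```

```text
open, tcp z 217.2: finger min z [242.82017777 248.03230128 256.6316109 ]
240 403 [496. -11. 243.] [595.  12. 250.]
250 1011 [494. -11. 250.] [606.  12. 260.]
scene [243.03571374 244.55896765 247.36594039]
```

```bash
python3 -m pendant '[[[0,0,-0.01],[0,0,0],0.03],[[0,0,-0.03],[0,0,0],0.03],[[0,0,-0.03],[0,0,0],0.0854],[[0,0,-0.03],[0,0,0],0.0854],[[0,0,-0.03],[0,0,0],0.0854]]'; python3 - <<'E'
from h import *
s=env.sense();print(s['eef_pos'],s['tcp_rot'])
for n in('scene','wrist'):
    p,d,c=snap(n); P=cloud(d,c)
    k=(p.max(2)<50)&(d>0)&(abs(P[...,0]-600)<75)&(abs(P[...,1]-325)<20)&(P[...,2]>68)&(P[...,2]<200)
    print(n,np.percentile(P[k][:,2],[0,.5,2]))
    if n=='wrist':
        m=(P[...,2]>57)&(P[...,2]<69)&(abs(P[...,0]-600)<50)&(abs(P[...,1]-326)<90)&(d>0)&(p.max(2)>90)
        r=cv2.minAreaRect(P[m][:,:2].astype(np.float32)); print(r)
E
```

```text
t: 2.4
eef_pos: [598.4, 324.3, 76.0]
tcp_rot: [0.688, 0.725, -0.0, -0.0]
ft_force: [0.4, -0.2, -0.9]
grip_width: 72.5
grip_force: 0.0
[598.40719482 324.33582804  76.01826005] [ 6.88331645e-01  7.25395948e-01 -4.83919951e-04 -1.76573921e-04]
scene [ 96.8551711  100.67941709 106.22939036]
wrist [ 98.26834    104.30856288 113.48228977]
((598.40185546875, 326.8493957519531), (39.4556770324707, 119.379150390625), 3.096637487411499)
```

The fingertips really stand 25 mm behind the reported TCP when open, and about 13–15 mm behind near 35 mm opening. The cassette hasn't moved, so I'll go lower by that offset.

```bash
python3 -m pendant '[[[0.0025,0,0.015],[0,0,0],0.0854],[[0.0025,0,0.03],[0,0,0],0.0854],[[0.0025,0,0.045],[0,0,0],0.0854],[[0.0025,0,0.057],[0,0,0],0.0854],[[0.0025,0,0.057],[0,0,0],0.0854]]'
python3 -m pendant '[[[0,0,0],[0,0,0],0.035],[[0,0,0],[0,0,0],0.03],[[0,0,0],[0,0,0],0.03],[[0,0,0],[0,0,0],0.03],[[0,0,0],[0,0,0],0.03]]'
```

```text
t: 3.0
eef_pos: [597.4, 326.4, 17.0]
tcp_rot: [0.688, 0.725, -0.002, -0.001]
ft_force: [-0.2, 0.7, -0.3]
grip_width: 85.3
grip_force: 0.0
t: 3.5
eef_pos: [599.0, 327.2, 20.6]
tcp_rot: [0.688, 0.725, 0.001, 0.0]
ft_force: [-1.8, 0.2, 5.7]
grip_width: 38.7
grip_force: 61.8
```

```bash
python3 -m pendant '[[[0,0,-0.03],[0,0,0],0.03],[[0,0,-0.06],[0,0,0],0.03],[[-0.045,-0.011,-0.06],[0,0,0],0.03],[[-0.09,-0.022,-0.06],[0,0,0],0.03],[[-0.135,-0.033,-0.06],[0,0,0],0.03]]'
python3 -m pendant '[[[-0.04,-0.01,0],[0,0,0.7],0.03],[[-0.08,-0.02,0],[0,0,1.4],0.03],[[-0.12,-0.03,0],[0,0,1.4],0.03],[[-0.159,-0.039,0],[0,0,1.4],0.03],[[-0.159,-0.039,0],[0,0,1.4],0.03]]'
python3 -m pendant '[[[0,0,0],[0,0,0],0.03],[[0,0,0],[0,0,0],0.03]]'
cat > m5.py <<'E'
from h import *
s=env.sense(); print(s['eef_pos'],s['tcp_rot'],s['t'])
u=np.array([.0285,-1]);u/=np.linalg.norm(u); v=np.array([-u[1],u[0]]); o=np.array([543.2,0])
p,d,c=snap('scene'); P=cloud(d,c); H=cv2.cvtColor(p,cv2.COLOR_BGR2HSV)
b=(H[...,0]>100)&(H[...,0]<130)&(H[...,1]>130)&(H[...,2]>40)&(abs(P[...,0]-545)<45)&(P[...,1]>-200)&(P[...,2]>25)
zt=np.percentile(P[b][:,2],99); print('blue top z',zt)
t=b&(P[...,2]>zt-4)
q=P[t].mean(0); xy=q[:2]-o; print('handle top',q.round(1),'lane x',(xy@u-100.4).round(1),'y',(xy@v).round(1))
k,l,st,ce=cv2.connectedComponentsWithStats((b&(abs(P[...,2]-zt+26)<4)).astype(np.uint8))
for i in range(1,k):
    if st[i,4]>15:
        q=P[l==i].mean(0); xy=q[:2]-o; print('cap',q.round(1),st[i,4],'lane',(xy@u-100.4).round(1),(xy@v).round(1))
red=((H[...,0]<6)|(H[...,0]>174))&(H[...,1]>120)&(P[...,2]<45)&(abs(P[...,0]-560)<40)&(P[...,1]<0)
if red.any():
    xy=P[red][:,:2]-o; print('pawl pts lane x',np.percentile(xy@u-100.4,[0,50,100]).round(1),'y',np.percentile(xy@v,[0,50,100]).round(1),red.sum())
E
python3 m5.py
```

```text
t: 4.0
eef_pos: [571.8, 189.0, 79.5]
tcp_rot: [0.688, 0.726, -0.0, -0.0]
ft_force: [0.8, -0.9, -3.1]
grip_width: 39.1
grip_force: 62.0
t: 4.5
eef_pos: [541.1, 25.9, 79.5]
tcp_rot: [0.698, 0.716, -0.001, -0.0]
ft_force: [-0.5, 0.1, -3.7]
grip_width: 39.2
grip_force: 61.9
t: 4.7
eef_pos: [542.2, 30.3, 79.6]
tcp_rot: [0.697, 0.717, 0.0, -0.0]
ft_force: [0.2, -0.6, -3.7]
grip_width: 38.8
grip_force: 61.9
[542.20645385  30.31787629  79.60370489] [ 6.96989550e-01  7.17081279e-01  2.39151684e-05 -7.37547840e-05] 4.7
blue top z 151.56189167295108
handle top [542.2 145.8 150.3] lane x -246.1 y 3.2
cap [544.3  31.8 124.1] 40 lane -132.1 2.0
cap [544.2  67.  124.2] 56 lane -167.3 2.9
pawl pts lane x [-40.  -13.8  23.3] y [-1.3 20.8 35.1] 51
```

```bash
python3 -m pendant '[[[0,-0.0005,0.015],[0,0,0],0.03],[[0,-0.0005,0.03],[0,0,0],0.03],[[0,-0.0005,0.04],[0,0,0],0.03],[[0,-0.0005,0.047],[0,0,0],0.03],[[0,-0.0005,0.047],[0,0,0],0.03]]'
python3 -m pendant '[[[0,0,0.001],[0,0,0],0.03],[[0,0,0.0015],[0,0,0],0.03],[[0,0,0.0015],[0,0,0],0.03]]'
```

```text
t: 5.25
eef_pos: [541.3, 30.0, 31.9]
tcp_rot: [0.697, 0.717, -0.0, -0.0]
ft_force: [-0.1, 0.8, -3.8]
grip_width: 38.9
grip_force: 61.9
t: 5.55
eef_pos: [541.9, 29.6, 31.6]
tcp_rot: [0.697, 0.717, 0.0, 0.0]
ft_force: [0.9, 0.4, -3.6]
grip_width: 39.2
grip_force: 61.9
```

Not touching down yet (force still −3.6 N); lower a little more.

```bash
python3 -m pendant '[[[0,0,0.001],[0,0,0],0.03],[[0,0,0.001],[0,0,0],0.03]]'
python3 -m pendant '[[[0,0,0.001],[0,0,0],0.03],[[0,0,0.001],[0,0,0],0.03]]'
```

```text
t: 5.75
eef_pos: [541.9, 29.6, 30.6]
tcp_rot: [0.697, 0.717, 0.0, 0.0]
ft_force: [-0.6, 1.0, 1.3]
grip_width: 38.7
grip_force: 62.3
t: 5.95
eef_pos: [541.9, 29.6, 30.6]
tcp_rot: [0.697, 0.717, 0.0, 0.0]
ft_force: [-6.1, 0.1, 16.0]
grip_width: 38.5
grip_force: 64.3
```

```bash
python3 -m pendant '[[[0,0,0],[0,0,0],0.06],[[0,0,0],[0,0,0],0.08],[[0,0,-0.005],[0,0,0],0.0854],[[0,0,-0.04],[0,0,0],0.0854],[[0,0,-0.08],[0,0,0],0.0854]]'
python3 -m pendant '[[[0,0,-0.03],[0,0,0],0.0854],[[0,0,-0.03],[0,0,0],0.0854]]'
python3 m5.py
```

```text
t: 6.45
eef_pos: [540.8, 29.6, 109.4]
tcp_rot: [0.697, 0.717, -0.001, -0.001]
ft_force: [0.3, 0.6, -0.0]
grip_width: 85.1
grip_force: 0.0
t: 6.65
eef_pos: [543.8, 29.6, 143.4]
tcp_rot: [0.697, 0.717, 0.002, 0.003]
ft_force: [0.0, -1.0, -0.7]
grip_width: 85.0
grip_force: 0.0
[543.82205229  29.62074381 143.43541436] [0.69713303 0.71693291 0.00241591 0.00262864] 6.65
blue top z 102.66967837245775
handle top [541.2 144.7 100.8] lane x -245.1 y 2.1
cap [545.8  -5.4  75.4] 48 lane -94.9 2.4
cap [545.   29.6  75.1] 53 lane -130.0 2.7
cap [543.9  65.9  75.3] 50 lane -166.3 2.6
pawl pts lane x [-42.2 -15.7  23.6] y [-2.6 21.2 34.2] 50
```

Cassette stands on the shelf, in line at lane x ≈ −130. Next, over the handle at lane x ≈ −245.

```bash
python3 -m pendant '[[[0.04,0,0],[0,0,0],0.0854],[[0.08,0,0],[0,0,0],0.0854],[[0.115,0,0.02],[0,0,0],0.0854],[[0.115,0,0.05],[0,0,0],0.0854],[[0.115,0,0.05],[0,0,0],0.0854]]'
python3 - <<'E'
from h import *
s=env.sense();print(s['eef_pos'],s['tcp_rot'])
p,d,c=snap('wrist'); P=cloud(d,c); H=cv2.cvtColor(p,cv2.COLOR_BGR2HSV)
b=(H[...,0]>100)&(H[...,0]<130)&(H[...,1]>130)&(H[...,2]>40)&(abs(P[...,0]-540)<40)&(P[...,2]>90)&(P[...,2]<112)
print(b.sum(), P[b].mean(0) if b.any() else 0, P[b].min(0) if b.any() else 0, P[b].max(0) if b.any() else 0)
E
```

```text
t: 7.2
eef_pos: [535.5, 144.9, 85.1]
tcp_rot: [0.697, 0.717, -0.003, -0.002]
ft_force: [0.1, -0.7, 0.2]
grip_width: 85.4
grip_force: 0.0
[535.53046549 144.86530945  85.07918947] [ 0.69660731  0.71744235 -0.00313824 -0.00221036]
1289 [539.18311585 146.50472522  99.67769574] [532.33366826 132.68824936  90.01156019] [546.15550929 156.48902077 102.7369895 ]
```

```bash
python3 -m pendant '[[[0,0,0.015],[0,0,0],0.0854],[[0,0,0.032],[0,0,0],0.0854],[[0,0,0.032],[0,0,0],0.0854],[[0,0,0.032],[0,0,0],0.0854]]'
```

```text
t: 7.65
eef_pos: [538.9, 144.1, 58.2]
tcp_rot: [0.697, 0.717, 0.0, 0.0]
ft_force: [0.1, 0.1, 1.1]
grip_width: 85.4
grip_force: 0.0
```

```bash
python3 -m pendant '[[[0,0,0],[0,0,0],0.04],[[0,0,0],[0,0,0],0.005],[[0,0,0],[0,0,0],0.005],[[0,0,0],[0,0,0],0.005],[[0,0,0],[0,0,0],0.005]]'
python3 -m pendant '[[[0,0,0],[0,0,0],0.005]]'; python3 m5.py
```

```text
t: 8.15
eef_pos: [538.5, 144.7, 57.4]
tcp_rot: [0.697, 0.717, 0.0, 0.0]
ft_force: [-0.5, 6.9, 8.1]
grip_width: 13.3
grip_force: 61.4
t: 8.25
eef_pos: [538.6, 144.7, 57.5]
tcp_rot: [0.697, 0.717, 0.0, 0.0]
ft_force: [-1.6, 0.5, 2.4]
grip_width: 12.7
grip_force: 59.0
[538.59610123 144.69532367  57.46898934] [6.97127587e-01 7.16947056e-01 1.75533100e-04 1.26385288e-04] 8.25
blue top z 101.40540179111443
handle top [539.3 153.5 100.5] lane x -253.9 y 0.5
cap [545.4  -6.3  75.2] 47 lane -94.1 2.1
cap [544.7  30.1  75.1] 53 lane -130.4 2.4
cap [545.9  65.9  75.3] 45 lane -166.2 4.6
pawl pts lane x [-43.  -15.2  27.3] y [-5.5 21.  35.5] 46
```

```bash
python3 -m pendant '[[[-0.015,0,0],[0,0,0],0.005],[[-0.035,0,0],[0,0,0],0.005],[[-0.055,0,0],[0,0,0],0.005],[[-0.07,0,0],[0,0,0],0.005],[[-0.08,0,0],[0,0,0],0.005]]'
python3 m5.py
```

```text
t: 8.8
eef_pos: [540.4, 64.5, 57.5]
tcp_rot: [0.698, 0.716, 0.0, -0.001]
ft_force: [-2.4, 8.5, 6.8]
grip_width: 13.2
grip_force: 59.8
[540.44871223  64.51156826  57.48395326] [ 6.97694524e-01  7.16395011e-01  3.63520756e-04 -6.38826614e-04] 8.8
blue top z 209.0767593849323
handle top [518.   93.6 209.7] lane x -194.7 y -22.6
pawl pts lane x [-41.  -13.5  20.9] y [18.2 28.5 36. ] 59
```

```bash
python3 -m pendant '[[[-0.02,0,0],[0,0,0],0.005],[[-0.04,0,0],[0,0,0],0.005],[[-0.06,0,0],[0,0,0],0.005],[[-0.08,0,0],[0,0,0],0.005],[[-0.1,0,0],[0,0,0],0.005]]'
python3 -m pendant '[[[-0.01,0,0],[0,0,0],0.005],[[-0.018,0,0],[0,0,0],0.005],[[-0.022,0,0],[0,0,0],0.005],[[-0.025,0,0],[0,0,0],0.005]]'
```

```text
t: 9.35
eef_pos: [543.0, -35.1, 57.5]
tcp_rot: [0.697, 0.717, 0.0, -0.001]
ft_force: [-2.8, 8.5, 8.0]
grip_width: 13.0
grip_force: 59.8
t: 9.75
eef_pos: [544.3, -60.1, 57.5]
tcp_rot: [0.697, 0.717, 0.0, -0.0]
ft_force: [-0.7, 5.6, 5.8]
grip_width: 13.3
grip_force: 59.6
```

```bash
python3 -m pendant '[[[-0.002,0,0],[0,0,0],0.005],[[-0.004,0,0],[0,0,0],0.005]]'; python3 -m pendant '[[[-0.002,0,0],[0,0,0],0.005],[[-0.002,0,0],[0,0,0],0.005]]'; python3 m5.py; python3 - <<'E'
from h import *
p,d,c=snap('scene'); cv2.imwrite('pics/s2.png',cv2.resize(p[90:230,180:360],None,fx=4,fy=4))
E
```

```text
t: 9.95
eef_pos: [544.5, -63.9, 57.5]
tcp_rot: [0.697, 0.717, 0.0, -0.0]
ft_force: [-0.3, 5.3, 5.2]
grip_width: 13.1
grip_force: 59.5
t: 10.15
eef_pos: [544.3, -65.1, 57.5]
tcp_rot: [0.697, 0.717, 0.001, -0.001]
ft_force: [-0.3, 11.6, 7.0]
grip_width: 13.0
grip_force: 59.7
[544.34936996 -65.05720696  57.46570764] [ 6.97248825e-01  7.16828583e-01  6.65885538e-04 -6.44587108e-04] 10.15
blue top z 101.94129024883998
handle top [545.2 -57.6 100.7] lane x -42.8 y 0.3
pawl pts lane x [-40.  -14.3  22.3] y [ 4.3 21.  35.2] 49
```

View pics/s2.png

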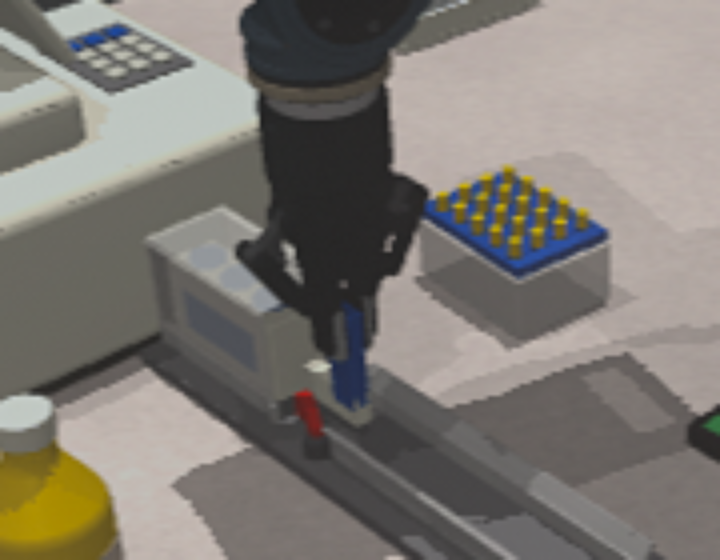

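Crop: the cassette is fully under the hood and the red pawl (about (308,410)) is sprung in behind it. The force rise shows it at the end stop. Now draw it back.

```bash
python3 -m pendant '[[[0.002,0,0],[0,0,0],0.005],[[0.007,0,0],[0,0,0],0.005],[[0.012,0,0],[0,0,0],0.005],[[0.017,0,0],[0,0,0],0.005],[[0.018,0,0],[0,0,0],0.005]]'; python3 -m pendant '[[[0.001,0,0],[0,0,0],0.005],[[0.0015,0,0],[0,0,0],0.005]]'; python3 -m pendant '[[[0.001,0,0],[0,0,0],0.005],[[0.0015,0,0],[0,0,0],0.005]]'
```

```text
t: 10.75
eef_pos: [543.8, -47.9, 57.2]
tcp_rot: [0.697, 0.717, -0.0, 0.0]
ft_force: [0.4, -4.9, 2.6]
grip_width: 13.1
grip_force: 59.1
t: 10.95
eef_pos: [543.8, -46.9, 57.2]
tcp_rot: [0.697, 0.717, -0.0, 0.0]
ft_force: [0.9, -4.7, 2.6]
grip_width: 13.0
grip_force: 59.1
t: 11.15
eef_pos: [543.8, -45.4, 57.2]
tcp_rot: [0.697, 0.717, 0.0, 0.0]
ft_force: [0.2, -4.0, 2.5]
grip_width: 13.2
grip_force: 59.1
```

```bash
python3 -m pendant '[[[0.001,0,0],[0,0,0],0.005],[[0.001,0,0],[0,0,0],0.005]]'; python3 -m pendant '[[[0.001,0,0],[0,0,0],0.005],[[0.001,0,0],[0,0,0],0.005]]'
```

```text
t: 11.35
eef_pos: [543.8, -44.6, 57.1]
tcp_rot: [0.697, 0.717, -0.0, 0.0]
ft_force: [0.0, -5.9, 1.8]
grip_width: 13.1
grip_force: 59.0
t: 11.55
eef_pos: [543.8, -44.2, 57.0]
tcp_rot: [0.697, 0.717, -0.0, 0.001]
ft_force: [0.8, -11.1, -0.5]
grip_width: 13.2
grip_force: 58.6
```

Force rises to 11 N at the expected spot, so it is resting on the pawl. Release and retreat upwards.

```bash
python3 -m pendant '[[[-0.0005,0,0],[0,0,0],0.005],[[-0.0005,0,0],[0,0,0],0.03],[[-0.0005,0,0],[0,0,0],0.06],[[-0.0005,0,0],[0,0,0],0.0854],[[-0.0005,0,0],[0,0,0],0.0854]]'
python3 -m pendant '[[[0,0,-0.03],[0,0,0],0.0854],[[0,0,-0.07],[0,0,0],0.0854],[[0.04,0,-0.11],[0,0,0],0.0854],[[0.08,0,-0.14],[0,0,0],0.0854],[[0.08,0,-0.14],[0,0,0],0.0854]]'
python3 -m pendant '[[[0,0,0],[0,0,0],0.0854],[[0,0,0],[0,0,0],0.0854]]'
python3 m5.py; python3 - <<'E'
from h import *
p,d,c=snap('scene'); cv2.imwrite('pics/s3.png',cv2.resize(p[90:230,180:360],None,fx=4,fy=4))
E
```

```text
t: 12.05
eef_pos: [543.5, -43.5, 57.1]
tcp_rot: [0.697, 0.717, -0.0, -0.0]
ft_force: [-0.4, 0.5, -0.1]
grip_width: 70.8
grip_force: 0.0
t: 12.55
eef_pos: [542.7, 39.2, 201.0]
tcp_rot: [0.696, 0.718, 0.002, 0.002]
ft_force: [-0.8, -0.1, -0.7]
grip_width: 85.4
grip_force: 0.0
t: 12.75
eef_pos: [540.9, 35.6, 196.1]
tcp_rot: [0.697, 0.717, -0.001, -0.001]
ft_force: [-0.0, -0.8, -0.5]
grip_width: 85.0
grip_force: 0.0
[540.92861548  35.6446959  196.10328483] [ 6.97148780e-01  7.16925975e-01 -6.33713627e-04 -5.69836410e-04] 12.75
blue top z 103.07084938956154
handle top [546.6 -44.4 101. ] lane x -56.0 y 2.1
pawl pts lane x [-42.  -16.1   3. ] y [12.2 20.6 35.3] 48
```

View pics/s3.png

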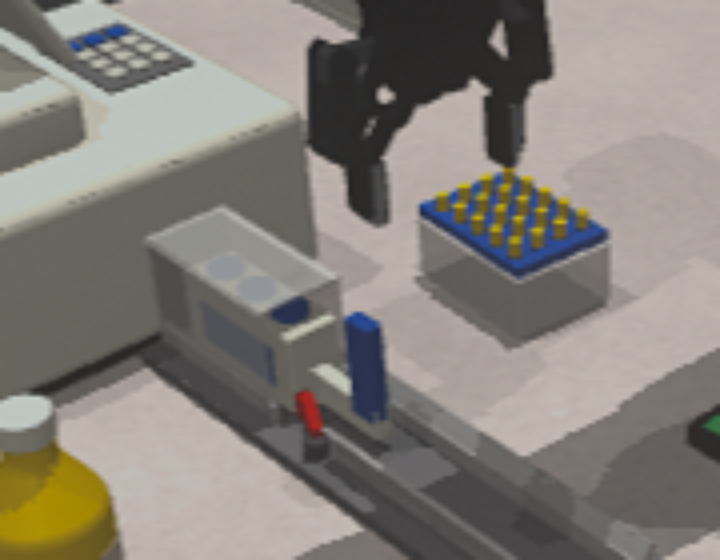

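The last crop shows the cassette under the hood, with its rear face against the shut pawl. The handle reads lane x ≈ −56 (−55 expected) and the gripper is clear.

```bash
python3 -c "from bench import env; print(env.finish_job())"
```

```text
the job is handed in; nothing more can be done
None
```

I loaded the blue cassette to the end stop, drew it back until it rested against the shut pawl, let go and handed the job in at about 13 s; no verdict was returned, but the last picture and force readings agree with the target.

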